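# Pop the fuse door of the wide charger

## Robot

A 6-joint arm with a two-finger parallel gripper is mounted at the origin on the work surface. World frame = base frame: x ahead of the robot, y to its left, z up, the work surface at z = 0. Lengths are in m, angles in degrees, forces in N, time in s.
With the tool pointing down it reaches from about 0.35 to 0.875 m from the base axis. Payload 4.2 kg.
Tool frame: the origin (TCP) lies at the very end of the fingers, on their centre line; the grasp point (between the pads) lies 19 mm behind it (r.grip_point_offset is the distance from the TCP to the grasp point, in m); z points along the fingers, y is the line along which they close (so a half turn about z gives the same grasp; the last joint's range is limited). The gripper opens to 87 mm and grips with 3 to 60 N. Pads are 19 mm wide; open, the fingers measure 117 mm over their backs; the gripper's body (75 mm by 190 mm) begins 51 mm behind the grasp point.
Start: joints at [-55.657, 22.042, 0.453, 0, -68.411, -14.817], TCP at [0.209, -0.589, 0.223] pointing down, gripper open.
Joint ranges: [-179.83, 179.83], [-69.29, 118.12], [-61.27, 80.66], [-181.25, 117.63], [-171.15, -9.14], [-177.46, 177.46]. Speed limits (degrees/s): [159.86, 159.86, 180, 180, 180, 180].

## Interface

Orientations are given as a 3x3 rotation matrix whose columns are the frame's x, y, z axes.
In Python, from station import r gives the robot as it stands.
- The arm moves only by the tool move_arm, never from a script. Its argument "series" is a list of rows, each a list of 3 entries, a list of its own where there are three numbers: the turn, a rotation vector about the tool's x, y, z as a fraction of full scale, then the shift along the tool's x, y, z as a fraction of full scale, then the opening, from 0 (shut) to 1 (fully open). A call has 1 to 12 rows; each row shifts and turns the commanded pose from where the row before left it, along the tool's axes as they then stand; what a row does not reach is not made up. Full scale, the value 1, is 0.5 m for a shift and 0.1 rad for a turn. A row lasts 1/10 s, in which the tool goes at most 50 mm and 8.59 degrees, less where a joint would pass 70% of its speed; a pose out of reach is approached as far as the arm can. A call with a number of a shift or a turn outside -1 to 1 is refused whole. A call with a gripper value outside its range is refused whole. The fingers move at their own pace and stop on an object; the grip force is fixed at half the most. Time passes only in rows, so rows that do not move let the fingers close. It gives the time, the measured TCP pose, the force, the opening and the grip force at its end, in the units of the state.
- r.sense(): the state, without advancing time (a new reading comes with each control period).
- r.capture(name): name is "scene" or "top"; returns a dict with "img" (400x640x3 uint8, red, green, blue), "fx", "fy", "cx", "cy" (pixels), "k1" (the pictures are not rectified: a ray, as slopes to the right and down, at radius r is drawn at 1 + k1 r^2 times it, then the intrinsics apply), "origin" and "orientation" of the camera in the world. Camera axes: x right, y up, looking along -z (the intrinsics and any distortion apply to the point x, -y, -z); pixel columns grow to the right and rows downward; lengths in m; the calibration is good to about 2 mm. A picture is of the moment at which its call begins. There is no depth.
- r.finish_job(): hands the job in; it is judged then, once.
Trained networks look in the newest picture that a camera, given by its name, has taken for a name from the list of things; names that differ only in an ending like _2 or _b are one class to them, and where a whole thing is asked for, a point or a joint stands for the part that bears it (a point fixed in the world has none). Each returns a list of dicts, best first, with "score" (0 to 1); they miss things now and then, are a little off and sometimes report something else, mostly with a low value. They report only what shows in the picture. A call takes as long as a camera call. They do not tell look-alikes from the thing itself.
- r.cut_out(target, camera): "pixels" (400x640 bool, what is visible of it) and "centre" ([column, row] in pixels, amid what is visible of it).
- r.pinpoint(target, camera): "centre" ([column, row] in pixels: a listed point, or the origin of a listed thing).
The state is a dict: "time_s": time; "joints": joint angles; "joint_velocities": joint speeds; "effort": joint torques, N m; "tcp_pos": TCP position; "ee_rot": TCP orientation; "wrist_force": force on the tool from outside, world axes, zero at the start; "moment": the same for the moment, N m; "gripper_width": opening from 0.0 (shut) to 1.0 (fully open); "gripper_force": force on a finger pad.
Only numpy, scipy, OpenCV 4.12 (cv2) and the standard library are available. Lean on these libraries where they do the work, as an engineer would, in place of code of your own. Each camera call takes 0.05 s, during which the arm holds its last target. There are 200 camera calls.

## Task

The fuses of the wide charger are to be inspected: with a fingertip, press its fuse door in gently at the ribbed edge, once, until the push-push latch lets go, then take the hand away so that the door springs up, and see that it stands wide open by itself before finishing. Do not push on the door again after it has popped, leave the slim charger's door shut, and do not pick up or shift the loose parts lying about.

Things in the scene. Friction and masses are not known exactly. Their poses are not given: they have to be found in the camera images.
- wide_charger: Blue charger case fixed to the bench, 170 mm deep (its x) by 140 mm wide (its y), the wider of the two. Origin: centre of its underside; z up; its -x end, with the fuse door, faces the robot at yaw 0. Bench to shoulder under the door 74 mm; the rear half is 88 mm high, 95 mm over its cooling ribs
- wide_door (a joint): Wide charger's fuse door, rad: about 0.01 shut and latched; negative pressed in (rigid stop at -0.088, 5.5 mm down at the ribs); up to 1.25 wide open. Pressed past about -0.05 (best to the stop) and let go, it is freed and a damped spring swings it fully open in 2 s, following the finger; less, and it stays latched. Pressing an open door to the stop latches it again. Pressing at the ribs takes 2 to 4 N
- wide_door_pad (a point): Place to press: centre of the ribbed patch (34 x 18 mm) on the wide charger's grey fuse door, 62 mm from the hinge, 19 mm from the free edge. Door 82 mm long (x) by 128 mm wide; its top is 96 mm above the bench when shut, 22 mm above the case's shoulder, 8 mm above the rear half. Moves with the door; x points from free edge to hinge, z out of its top face
- wide_door_hinge (a point): Middle of the wide door's hinge line, 90 mm above the bench; the hinge runs along y. The door's free edge is 81 mm from it towards the case's -x
- slim_charger: The other blue charger case, of the same build, fixed, 170 mm deep by only 96 mm wide; origin as for the wide one
- slim_door (a joint): Angle of the slim charger's fuse door (rad), same latch and values; to stay shut (about 0.01)
- slim_door_pad (a point): Centre of the ribbed patch on the slim charger's fuse door (door 82 x 84 mm), 96 mm above the bench when shut
- switch_mid (a point): Loose battery switch, a black 64 mm square block with a red grip on top, 55 mm high; the point is its centre, 25 mm up. Bystander in front of the wide charger
- terminals_mid (a point): Loose white terminal block, 26 x 74 x 22 mm with brass studs to 28 mm; the point is its centre. Bystander in front of the slim charger
- screwdriver_grip (a point): Loose screwdriver lying on the bench at the left of the chargers; point in its handle. Bystander
Mind the look-alikes: they are no part of the job. What is shaped like the wide_charger but yellow is not meant. Leave any green look-alike of the slim_charger alone.

How it is judged (in metres and radians):
On the way, in this order (a step that is already met when the one before it is completed fails the run):
1. the wide charger's fuse door is pressed in by the fingers (value of joint wide_door below -0.04 rad and contact force between the fingers and wide_charger above 0.5 N), for 0.02 s.
2. the door has sprung wide open and stays so, untouched (value of joint wide_door above 1.1 rad and contact force between each of the arm, the fingers and wide_charger below 0.1 N), for 0.5 s.
At the end, for the whole second after the job is handed in: The wide charger's fuse door stands open by itself (over 1.1 rad) and at rest, the slim charger's door is shut (under 0.05 rad), and the loose parts are within 20 mm of where they lay (value of joint wide_door above 1.1 rad and velocity of joint wide_door between -0.05 and 0.05 rad/s and value of joint slim_door below 0.05 rad and distance of each of switch_mid, terminals_mid, screwdriver_grip from where it was at the start of the episode below 0.02 m); the robot touches nothing.
It fails at once if the slim charger's door pops open (value of joint slim_door above 0.1 rad).
It fails at once if the popped door is pushed again (over 8 N while it is more than 0.5 rad open) (value of joint wide_door above 0.5 rad and contact force between any of the fingers, the arm and wide_charger above 8 N).
It fails at once if the charger is leaned on with more than 60 N (contact force between any of the fingers, the arm and wide_charger above 60 N).
It fails at once if a loose part is picked up or shifted by more than 20 mm (distance of any of switch_mid, terminals_mid, screwdriver_grip from where it was at the start of the episode above 0.02 m).
It also fails if it takes over 32 s, if anything falls off the work surface, if the arm or the gripper's body presses on something with over 40 N, if the wrist force passes 120 N, or if a joint passes its speed limit or range.

## Working session

There is one attempt and no reset: what is moved stays moved. The work goes in short steps, Python scripts to look and compute and a tool call to move; the robot and the scene stay as the last step left them, time stands still between calls to the robot, and variables do not carry over. Pictures are saved under pics/ and viewed, at most 10 in all, crops included, and the job is handed in when it is done.

Besides the shell and the picture viewer there is one more tool, called after ">>>" as name([rows], argument=value, ...), one row to a line, values as JSON. move_arm: Moves the arm, as the interface text tells. Its arguments: {"type":"object","properties":{"series":{"type":"array"}},"required":["series"]}

```bash
mkdir -p pics; cat > h.py <<'E'
import numpy as np, cv2
from station import r
def ray(c,px):
    K=np.array([[c["fx"],0,c["cx"]],[0,c["fy"],c["cy"]],[0,0,1.]])
    u=cv2.undistortPoints(np.array([[px]],float),K,np.array([c["k1"],0,0,0,0.]))[0,0]
    # drawn = ray*(1+k1 r^2)
    d=np.array(c["orientation"])@np.array([u[0],-u[1],-1.])
    return np.array(c["origin"]),d
def at_z(c,px,z):
    o,d=ray(c,px); return o+d*(z-o[2])/d[2]
def proj(c,p):
    q=np.array(c["orientation"]).T@(np.array(p)-np.array(c["origin"]))
    x,y=q[0]/-q[2],-q[1]/-q[2]; s=1+c["k1"]*(x*x+y*y)
    return c["cx"]+c["fx"]*x*s, c["cy"]+c["fy"]*y*s
E
python3 - <<'E'
from h import *
for n in("top","scene"):
    c=r.capture(n); cv2.imwrite(f"pics/{n}1.png",c["img"][:,:,::-1])
    print(n,np.round(c["origin"],3),c["fx"],c["k1"])
    for t,z in(("wide_door_pad",.096),("slim_door_pad",.096),("wide_charger",0),("slim_charger",0),("wide_door_hinge",.09),("switch_mid",.025),("terminals_mid",.011),("screwdriver_grip",.015)):
        for d in r.pinpoint(t,n): print(t,round(d["score"],2),np.round(d["centre"]),np.round(at_z(c,d["centre"],z),3))
print(r.sense())
E
```

```text
top [0.389 0.018 1.343] 480.06825880434496 -0.006136650697341837
wide_door_pad 0.72 [462. 150.] [ 0.637 -0.337  0.096]
wide_door_pad 0.68 [397. 276.] [ 0.315 -0.151  0.096]
wide_door_pad 0.56 [375. 181.] [ 0.564 -0.105  0.096]
wide_door_pad 0.17 [286. 202.] [0.516 0.131 0.096]
slim_door_pad 0.87 [239. 280.] [0.316 0.256 0.096]
slim_door_pad 0.64 [280. 174.] [0.588 0.144 0.096]
wide_charger 0.95 [470. 140.] [ 0.685 -0.388  0.   ]
wide_charger 0.84 [378. 167.] [ 0.615 -0.124  0.   ]
wide_charger 0.78 [406. 257.] [ 0.362 -0.192  0.   ]
slim_charger 0.95 [238. 256.] [0.376 0.276 0.   ]
slim_charger 0.65 [278. 158.] [0.652 0.158 0.   ]
wide_door_hinge 0.83 [476. 137.] [ 0.672 -0.377  0.09 ]
wide_door_hinge 0.81 [385. 163.] [ 0.611 -0.132  0.09 ]
wide_door_hinge 0.59 [412. 253.] [ 0.372 -0.192  0.09 ]
switch_mid 0.64 [354. 207.] [ 0.503 -0.052  0.025]
terminals_mid 0.57 [286. 205.] [0.516 0.139 0.011]
screwdriver_grip 0.97 [174. 186.] [0.577 0.451 0.015]
scene [ 1.295 -0.179  1.137] 444.53819883479207 0.019804619243954963
wide_door_pad 0.77 [202. 256.] [ 0.638 -0.344  0.096]
wide_door_pad 
[... 935 characters left out ...]
-6.84099112e+01, -1.48163835e+01]), 'joint_velocities': array([0.11640104, 0.02604468, 0.02333354, 0.02724521, 0.02201028,
       0.00336938]), 'effort': array([ 1.06124618e-03, -3.90449953e+01,  1.87623990e+01,  4.22436520e+00,
        1.55256264e-02, -1.90101059e-05]), 'tcp_pos': array([ 0.20895026, -0.58903507,  0.2225738 ]), 'ee_rot': array([[-9.42471651e-01, -3.34286083e-01,  3.22726610e-05],
       [-3.34286085e-01,  9.42471650e-01, -5.75741701e-05],
       [-1.11698242e-05, -6.50503247e-05, -9.99999998e-01]]), 'wrist_force': array([ 0.11012653, -0.08450397,  0.58903455]), 'moment': array([-0.02986689, -0.03330541,  0.03648792]), 'gripper_force': 0.0, 'gripper_width': 1.00028151806885}
```

```bash
python3 - <<'E'
import cv2
i=cv2.imread("pics/top1.png")[80:320,180:520]
cv2.imwrite("pics/topc.png",cv2.resize(i,None,fx=2.35,fy=2.35,interpolation=cv2.INTER_CUBIC))
E
```

```text
(no output)
```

View pics/topc.png

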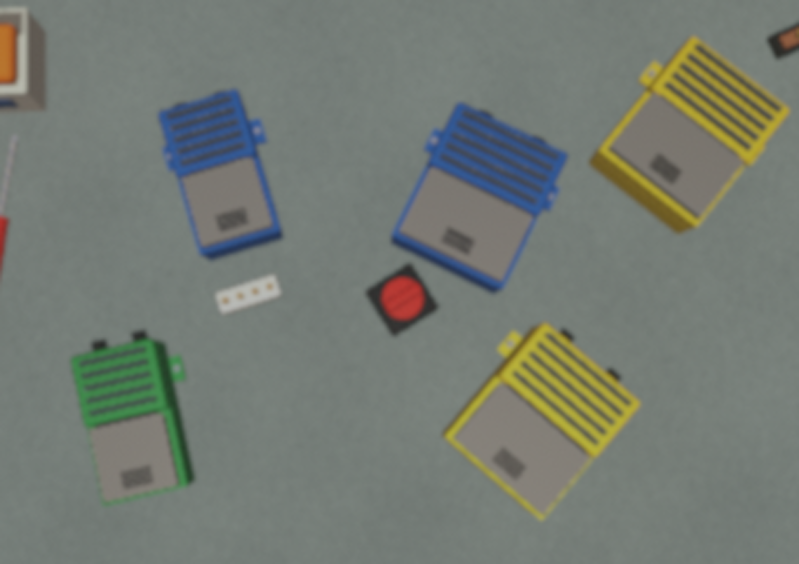

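View pics/scene1.png

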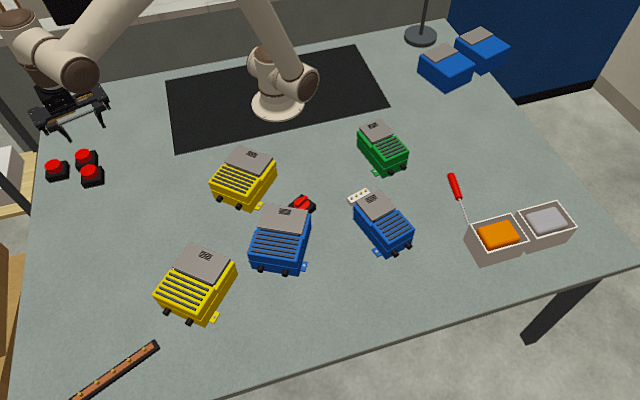

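The first two views show three wide cases. Blue is at top (375,181) and scene (289,212). The yellow ones are at top (462,150) and (397,276). The slim blue case is at top (280,174) and the slim green one at (239,280). The blue wide case at (375,181) fits, because it's the only wide case that's blue. The switch lies in front of it at (354,207). I'll confirm with an enlarged crop and triangulate.

```bash
python3 - <<'E'
from h import *
pts={}
cs={}
crops=[]
for n,px in(("top",(375,181)),("scene",(289,212))):
    c=cs[n]=r.capture(n)
    g=cv2.cvtColor(c["img"],cv2.COLOR_RGB2GRAY).astype(float)
    x0,y0=px[0]-16,px[1]-13
    p=g[y0:y0+26,x0:x0+32]
    hsv=cv2.cvtColor(c["img"],cv2.COLOR_RGB2HSV)[y0:y0+26,x0:x0+32]
    m=((p<90)&(hsv[...,1]<70)).astype(np.uint8)
    k,l,s,ce=cv2.connectedComponentsWithStats(m)
    print(n,[(s[i].tolist(),(ce[i]+[x0,y0]).round(1)) for i in range(1,k) if s[i][4]>8])
    for t in("wide_door_pad","wide_door_hinge","wide_charger"):
        for d in r.pinpoint(t,n):
            z=dict(wide_door_pad=.096,wide_door_hinge=.09,wide_charger=0)[t]
            P=at_z(c,d["centre"],z)
            if .53<P[0]<.65 and abs(P[1]+.12)<.06: print(t,np.round(d["centre"],1),P.round(4))
    a=c["img"][px[1]-50:px[1]+50,px[0]-65:px[0]+65,::-1]
    crops.append(cv2.resize(a,(390,300),interpolation=cv2.INTER_CUBIC))
cv2.imwrite("pics/crop2.png",np.hstack(crops))
# pixel -> world for crop
E
```

```text
top [([10, 10, 12, 9, 64], array([374.5, 181.9]))]
wide_door_hinge [385.4 164. ] [ 0.6079 -0.134   0.09  ]
wide_charger [378.5 165.6] [ 0.6197 -0.1252  0.    ]
scene [([15, 3, 7, 6, 21], array([290.8, 205. ])), ([6, 9, 12, 7, 47], array([284.5, 211.4]))]
wide_door_pad [284.6 213.3] [ 0.5707 -0.103   0.096 ]
wide_door_hinge [281.3 230.5] [ 0.6201 -0.125   0.09  ]
wide_charger [279.7 250.6] [ 0.6281 -0.1408  0.    ]
```

View pics/crop2.png

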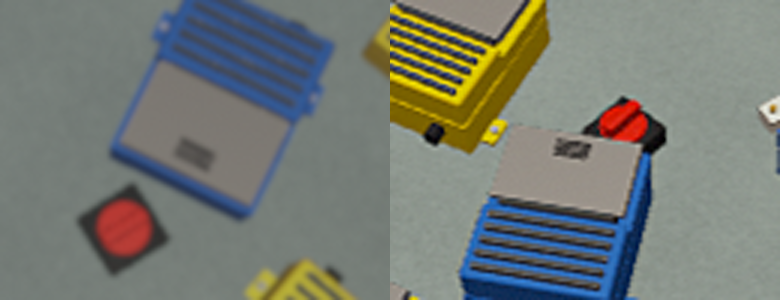

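The crop confirms it: the blue, wide case with the grey door. Its ribbed patch is at top (374.5,181.9) and scene (284.5,211.4), and the switch stands beside it. Next I work out the moves.

```bash
python3 - <<'E'
from h import *
from scipy.spatial.transform import Rotation as R
c=r.capture("top"); s=r.capture("scene")
a=at_z(c,(374.5,181.9),.096); b=at_z(s,(284.5,211.4),.096)
e1,e2=at_z(c,(310+160/3,131+58/3),.096),at_z(c,(310+295/3,131+120/3),.096)
h=(e1-e2)[:2]; print(a,b,"width",np.linalg.norm(h),"yaw",-np.degrees(np.arctan2(h[0],h[1])))
T=(a+b)/2; st=r.sense(); E=st["ee_rot"]
d=T+[0,0,.03]-st["tcp_pos"]; print("tool shift, m",E.T@d, "to 30mm above", T)
print("tool y angle",np.degrees(np.arctan2(E[1,1],E[0,1])))
E
```

```text
[ 0.56039261 -0.10282708  0.096     ] [ 0.56419704 -0.10173279  0.096     ] width 0.12964124953134534 yaw -26.912506440762964
tool shift, m [-0.49574138  0.34064801  0.09655325] to 30mm above [ 0.56229482 -0.10227993  0.096     ]
tool y angle 109.52674436372119
```

>>> move_arm([
  [[0,0,0],[-0.066,0.045,0],0],
  [[0,0,0],[-0.066,0.045,0],0],
  [[0,0,0],[-0.066,0.045,0],0],
  [[0,0,0],[-0.066,0.045,0],0],
  [[0,0,0],[-0.066,0.045,0],0],
  [[0,0,0],[-0.066,0.045,0],0],
  [[0,0,0],[-0.066,0.045,0],0],
  [[0,0,0],[-0.066,0.045,0],0],
  [[0,0,0],[-0.066,0.045,0],0],
  [[0,0,0],[-0.066,0.045,0],0],
  [[0,0,0],[-0.066,0.045,0],0],
  [[0,0,0],[-0.066,0.045,0],0],
])

```text
time_s: 2.6
tcp_pos: [0.4927, -0.2007, 0.2229]
ee_rot: [[-0.942, -0.334, 0.001], [-0.334, 0.942, -0.0], [-0.001, -0.0, -1.0]]
wrist_force: [0.6, 0.2, 0.5]
gripper_width: 0.03
gripper_force: 0.0
```

>>> move_arm([
  [[0,0,1],[0,0,0],0],
  [[0,0,1],[0,0,0],0],
  [[0,0,1],[0,0,0],0],
  [[0,0,1],[0,0,0],0],
  [[0,0,1],[0,0,0],0],
  [[0,0,1],[0,0,0],0],
  [[0,0,1],[0,0,0],0],
  [[0,0,1],[0,0,0],0],
  [[0,0,0],[0,0,0],0],
  [[0,0,0],[0,0,0],0],
])

```text
time_s: 3.6
tcp_pos: [0.4919, -0.2022, 0.2226]
ee_rot: [[-0.897, 0.441, 0.0], [0.441, 0.897, -0.0], [-0.0, 0.0, -1.0]]
wrist_force: [-0.1, 0.3, -1.3]
gripper_width: 0.005
gripper_force: 0.0
```

```bash
cat > go.py <<'E'
from h import *
import sys
st=r.sense();E=st["ee_rot"];T=np.array([.5623,-.1023,.096])
print(st["time_s"],st["tcp_pos"].round(4),"yang",np.degrees(np.arctan2(E[1,1],E[0,1])).round(1),"J",st["joints"].round(1),"F",st["wrist_force"].round(2),"shift(fraction)",(E.T@(T-st["tcp_pos"])/.5).round(4),"w",st["gripper_width"])
E
python3 go.py
```

```text
3.6 [ 0.4919 -0.2022  0.2226] yang 63.8 J [  -4.9   13.   -12.6    0.   -64.4 -111.3] F [-0.14  0.28 -1.32] shift(fraction) [-0.0382  0.2414  0.2533] w 0.00500116608222619
```

>>> move_arm([
  [[0,0,0],[-0.0096,0.0603,0],0],
  [[0,0,0],[-0.0096,0.0603,0],0],
  [[0,0,0],[-0.0096,0.0603,0],0],
  [[0,0,0],[-0.0096,0.0603,0],0],
  [[0,0,0],[0,0,0.05],0],
  [[0,0,0],[0,0,0.05],0],
  [[0,0,0],[0,0,0.05],0],
  [[0,0,0],[0,0,0.05],0],
  [[0,0,0],[0,0,0],0],
  [[0,0,0],[0,0,0],0],
  [[0,0,0],[0,0,0],0],
])

```text
time_s: 4.7
tcp_pos: [0.5638, -0.1026, 0.1242]
ee_rot: [[-0.897, 0.442, 0.003], [0.442, 0.897, -0.0], [-0.003, 0.001, -1.0]]
wrist_force: [0.1, 0.2, -0.3]
gripper_width: 0.006
gripper_force: 0.0
```

```bash
python3 go.py; python3 - <<'E'
from h import *
o=[]
for n,px in(("top",(375,181)),("scene",(285,212))):
    c=r.capture(n); a=c["img"][px[1]-50:px[1]+50,px[0]-65:px[0]+65,::-1]
    o.append(cv2.resize(a,(390,300),interpolation=cv2.INTER_CUBIC))
    print(np.round(proj(c,r.sense()["tcp_pos"]),1))
cv2.imwrite("pics/crop3.png",np.hstack(o))
E
```

```text
4.7 [ 0.5638 -0.1026  0.1242] yang 63.7 J [   5.9   22.1  -14.9    0.   -52.9 -122.2] F [ 0.06  0.18 -0.3 ] shift(fraction) [ 0.0031 -0.0007  0.0564] w 0.006035650877699277
[375.4 179.1]
[283.2 205.6]
```

View pics/crop3.png

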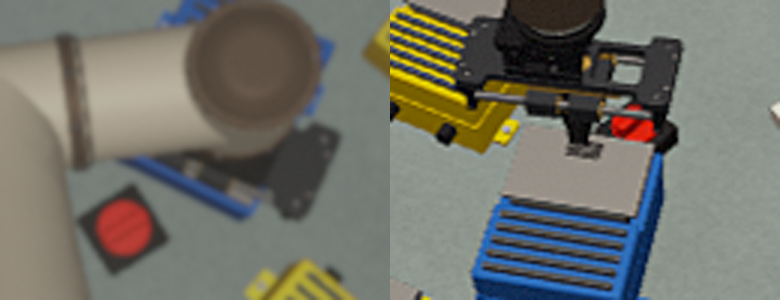

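Scene crop: the closed fingertips hang directly over the ribbed patch at crop (583,150), and nothing is touching. Now I lower slowly.

>>> move_arm([
  [[0,0,0],[0.002,0,0.02],0],
  [[0,0,0],[0,0,0.015],0],
  [[0,0,0],[0,0,0.006],0],
  [[0,0,0],[0,0,0.004],0],
  [[0,0,0],[0,0,0.004],0],
  [[0,0,0],[0,0,0],0],
  [[0,0,0],[0,0,0],0],
])

```text
time_s: 5.5
tcp_pos: [0.5618, -0.1022, 0.0982]
ee_rot: [[-0.896, 0.443, 0.0], [0.443, 0.896, -0.0], [-0.0, 0.0, -1.0]]
wrist_force: [-0.6, 0.2, -0.5]
gripper_width: 0.009
gripper_force: 0.0
```

>>> move_arm([
  [[0,0,0],[0,0,0.003],0],
  [[0,0,0],[0,0,0.003],0],
  [[0,0,0],[0,0,0.003],0],
  [[0,0,0],[0,0,0],0],
  [[0,0,0],[0,0,0],0],
])

```text
time_s: 6.0
tcp_pos: [0.5618, -0.1021, 0.0937]
ee_rot: [[-0.896, 0.443, 0.0], [0.443, 0.896, 0.0], [-0.0, 0.0, -1.0]]
wrist_force: [-0.4, 1.0, 3.1]
gripper_width: 0.007
gripper_force: 1.3
```

Contact at 3 N. I keep going to the stop in small steps.

>>> move_arm([
  [[0,0,0],[0,0,0.003],0],
  [[0,0,0],[0,0,0.002],0],
  [[0,0,0],[0,0,0],0],
  [[0,0,0],[0,0,0],0],
])

```text
time_s: 6.4
tcp_pos: [0.5618, -0.1021, 0.0916]
ee_rot: [[-0.897, 0.443, 0.0], [0.443, 0.897, -0.0], [-0.0, 0.0, -1.0]]
wrist_force: [-1.7, 1.5, 6.1]
gripper_width: 0.009
gripper_force: 3.2
```

>>> move_arm([
  [[0,0,0],[0,0,0.002],0],
  [[0,0,0],[0,0,0],0],
  [[0,0,0],[0,0,0],0],
])

```text
time_s: 6.7
tcp_pos: [0.5618, -0.1021, 0.0915]
ee_rot: [[-0.897, 0.443, 0.001], [0.443, 0.897, -0.0], [-0.001, 0.0, -1.0]]
wrist_force: [-3.8, 2.8, 10.9]
gripper_width: 0.006
gripper_force: 5.4
```

It's at the stop: the force climbs with no further travel. I retreat quickly upward, then up and away from the hinge.

>>> move_arm([
  [[0,0,0],[0,0,-0.06],0],
  [[0,0,0],[0,0,-0.09],0],
  [[0,0,0],[0.02,0,-0.09],0],
  [[0,0,0],[0.05,0,-0.08],0],
  [[0,0,0],[0.07,0,-0.06],0],
  [[0,0,0],[0.07,0,0],0],
  [[0,0,0],[0.07,0,0],0],
  [[0,0,0],[0,0,0],0],
  [[0,0,0],[0,0,0],0],
])

```text
time_s: 7.6
tcp_pos: [0.436, -0.04, 0.2802]
ee_rot: [[-0.897, 0.442, 0.001], [0.442, 0.897, 0.0], [-0.001, 0.001, -1.0]]
wrist_force: [0.3, 0.0, -0.8]
gripper_width: 0.007
gripper_force: 0.0
```

>>> move_arm([
  [[0,0,0],[0,-0.08,0],0],
  [[0,0,0],[0,-0.08,0],0],
  [[0,0,0],[0,-0.08,0],0],
  [[0,0,0],[0,-0.08,0],0],
  [[0,0,0],[0,-0.08,0],0],
  [[0,0,0],[0,0,0],0],
  [[0,0,0],[0,0,0],0],
  [[0,0,0],[0,0,0],0],
  [[0,0,0],[0,0,0],0],
  [[0,0,0],[0,0,0],0],
  [[0,0,0],[0,0,0],0],
  [[0,0,0],[0,0,0],0],
])

```text
time_s: 8.8
tcp_pos: [0.3478, -0.219, 0.2801]
ee_rot: [[-0.897, 0.442, 0.0], [0.442, 0.897, -0.0], [-0.0, 0.0, -1.0]]
wrist_force: [0.0, 0.6, -0.1]
gripper_width: 0.004
gripper_force: 0.0
```

>>> move_arm([
  [[0,0,0],[0,0,0],0],
  [[0,0,0],[0,0,0],0],
  [[0,0,0],[0,0,0],0],
  [[0,0,0],[0,0,0],0],
  [[0,0,0],[0,0,0],0],
  [[0,0,0],[0,0,0],0],
  [[0,0,0],[0,0,0],0],
  [[0,0,0],[0,0,0],0],
  [[0,0,0],[0,0,0],0],
  [[0,0,0],[0,0,0],0],
  [[0,0,0],[0,0,0],0],
  [[0,0,0],[0,0,0],0],
])

```text
time_s: 10.0
tcp_pos: [0.3475, -0.2194, 0.2801]
ee_rot: [[-0.896, 0.443, 0.0], [0.443, 0.896, -0.0], [-0.0, 0.0, -1.0]]
wrist_force: [-0.2, -0.3, 0.3]
gripper_width: 0.002
gripper_force: 0.0
```

```bash
python3 go.py; python3 - <<'E'
from h import *
c=r.capture("top");s=r.capture("scene")
a=c["img"][80:320,180:500,::-1];b=s["img"][120:320,180:440,::-1]
cv2.imwrite("pics/end.png",np.hstack([cv2.resize(a,(400,300)),cv2.resize(b,(390,300))]))
E
```

```text
10.0 [ 0.3475 -0.2194  0.2801] yang 63.7 J [  -9.4   -2.   -21.2    0.   -70.8 -106.9] F [-0.17 -0.33  0.34] shift(fraction) [-0.2812  0.4003  0.3682] w 0.002385519022057094
```

View pics/end.png

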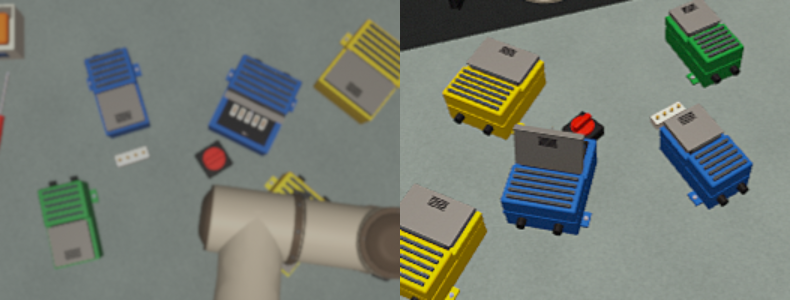

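The door stands up and the fuses show at (248,115) in the left crop. The slim door is shut, and the switch and terminals are where they were. A quick check of the opening angle, then I hand in.

```bash
python3 - <<'E'
from h import *
s=r.capture("scene")
u=np.array([.896,-.443,0]);T=np.array([.5623,-.1023,.096])
H=T+.062*u; H[2]=.09
for a in(.8,1.0,1.1,1.25): print(a,np.round(proj(s,H-u*(.062*np.cos(a)-.006*np.sin(a))+np.array([0,0,.062*np.sin(a)+.006*np.cos(a)])),1))
for t in("wide_door_pad","switch_mid","terminals_mid","screwdriver_grip"):
  print(t,[(round(d["score"],2),np.round(d["centre"],1)) for d in r.pinpoint(t,"scene")])
E
```

```text
0.8 [280.8 208.9]
1.0 [279.7 210.6]
1.1 [279.2 211.8]
1.25 [278.3 213.9]
wide_door_pad [(0.9, array([279.4, 213.9])), (0.72, array([203.6, 253.7])), (0.7, array([249.3, 155.4])), (0.25, array([380.1, 230.7]))]
switch_mid [(0.89, array([304. , 204.6]))]
terminals_mid [(0.55, array([356.7, 195.9]))]
screwdriver_grip [(0.61, array([455.1, 189.5]))]
```

The pad sits where the model puts it at 1.25 rad, so the door is wide open.

```bash
python3 -c "
from station import r
print(r.finish_job())"
```

```text
the job is handed in; nothing more can be done
None
```

I pressed the wide charger's fuse door once to its stop, with about 11 N at the wrist, and it sprang open to about 1.25 rad by camera; the slim charger's door looked shut, the loose parts looked unmoved, and the job is handed in (no verdict was returned).

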